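Set the eccentric stop of a drilling jig and run the blank up to it

TASK

Set up the small drilling jig for the next hole: with the fingertips, push the handle of its dial round until the white index line of the pointer lines up with the red marker on the scale. Then push the wooden block that waits in the jig's channel toward the dial until its end rests against the steel stop disc under the dial, without disturbing the setting. Lift nothing: do not pinch the dial's handle, keep the block down on the jig, and leave the red marker, the cork block and the tape measure where they are.

Things in the scene. Friction and masses are not known exactly. Their poses are not given: they have to be found in the camera images.
- jig: Drilling jig fixed to the bench: plywood base 18 mm thick, a round end (radius 72 mm) under the dial and a tail 100 mm wide ending 165 mm from the dial's axis. Origin: on the dial's axis at bench level. x runs from the dial along the middle of the channel, away from the robot but for a yaw of -0.1 to 0.3 rad; y to the left of that, z up. Heights in these texts are above the bench.
- index_tip (a point): Point of the dial's white index line, 47 mm from the axis, 60 mm high; the line runs along the top of the handle and of the small pointer nose (7 mm wide, 68 mm high, ends 46 mm out). At the start it stands 0.55 to 1.15 rad clockwise (from above) of jig -x and has to turn counter-clockwise to reach the marker.
- marker_tip (a point): Inner tip of the red marker clipped on the silver scale, 47 mm from the dial's axis, 60 mm high: where the index point must come to. It stands 0 to 1.0 rad counter-clockwise (from above) of jig -x. The marker is 61 mm high, stiff, but a hard push drags it. The scale (line every 5 degrees) on its grey C-shaped housing surrounds the dial at radius 48.5 to 66.5 mm, top 58 mm high.
- stop_disc (a point): Centre of the round steel stop disc (radius 28 mm, 18.5 to 45.5 mm high) under the dial, at 32 mm height. It is fixed to the dial, 8 mm off the axis, so where the block stops changes as the dial turns (the frame turns too). A push of more than about 25 N on the block against it can turn the dial.
- block_center (a point): Centre of the loose wooden block to be drilled (46 x 82 x 30 mm, about 65 g), half-way up, 33 mm high as it lies in the channel. Its y axis is its long axis and points along the channel toward the dial. Its near end has 18 to 60 mm to go to the stop disc.
- dial: The dial with its handle and stop disc. Origin on its axis at bench level; the frame turns with it: -x looks along the pointer. Both sides of the handle carry a rubber face (44 x 20 mm) from 7.5 mm behind the axis to 36.5 mm out toward the pointer, 61 to 81 mm high, 8.7 mm to either side of the middle line. A push on the +y face turns the dial counter-clockwise, on the -y face clockwise.
- channel (a point): Middle of the channel floor, 18 mm high, 100 mm from the dial's axis along jig x. The channel is 52 mm wide; on its +y side a fence (jig x = 38 to 163 mm, top 36 mm high), on its -y side a low strip (x = 40 to 140 mm, top 26 mm high). It is open at the far end.
- bush (a point): Top of the brass drill bush over the middle of the channel, 73 mm high, 72.5 mm from the dial's axis along jig x. The steel arm that carries it is 26 mm wide (along x), 56 to 64 mm high, and crosses the whole channel from a post at y = 46 mm; the block passes under it.
- dial_axis (a point): Point on the dial's upright axis at the top of its handle, 82 mm high. Dark steel disc of radius 47 mm, top face 58 mm high. Across it a black bar handle, 17 mm wide, 58 to 82 mm high, reaching 39 mm from the axis to the pointer side and 23 mm to the other. The dial stays where it is left (friction 0.22 N m: about 7 N at 32 mm out) and turns 1.35 rad either way from pointing along jig -x.
- block: The same wooden block; origin at the centre of its underside.
- cork_center (a point): Centre of a loose cork sanding block, 65 x 110 x 29 mm; leave alone.
- tape_center (a point): Centre of a loose grey and red tape measure, 64 x 103 x 36 mm; leave alone.
Things that resemble listed ones, but are neither listed nor needed, are in the scene too. What is shaped like the block but green is not meant.

How it is judged:
By the outcome, as a careful person would: the job done as asked, in the order asked, and still so for the second after the job is handed in, with the robot touching nothing.
It also fails if it takes over 48 s, if anything falls off the work surface, if the arm or the gripper's body presses on something with over 40 N, if the wrist force passes 120 N, or if a joint passes its speed limit or range.

ROBOT

A 6-joint arm with a two-finger parallel gripper is mounted at the origin on a cart in front of the work surface, level with it; the furniture and walls round the work are solid. World frame = base frame: x ahead of the robot, y to its left, z up, the work surface at z = 0. Lengths are in mm, angles in rad, forces in N, time in s.
With the tool pointing down it reaches from about 350 to 1000 mm from the base axis. Payload 7.1 kg.
Tool frame: the origin (TCP) lies at the very end of the fingers, on their centre line; the grasp point (between the pads) lies 19 mm behind it (arm.grip_point_offset is the z of the grasp point in the tool frame, in mm); z points along the fingers, y is the direction in which the jaws open and shut (so a half turn about z gives the same grasp; the last joint's range is limited). The gripper opens to 85 mm and grips with 20 to 120 N. Pads are 22 mm wide; open, the fingers measure 114 mm over their backs; the gripper's body (76 mm by 85 mm) begins 54 mm behind the grasp point. The pads swing forward as they close: fully open they stand 13 mm farther back than shut.
Start: joints at [-0.019, 0.423, 1.63, -0, 1.089, -0.019], TCP at [624.984, 0.026, 231.319] pointing down, gripper open.
Joint ranges: [-3, 3], [-0.9, 2.11], [0.09, 2.58], [-1.31, 4.45], [0.11, 2.69], [-2.54, 2.54]. Speed limits (rad/s): [2.39, 2.39, 3.01, 3.14, 3.14, 3.14].

INTERFACE

Orientations are given as a rotation vector (axis times angle).
In Python, from plant import arm, imaging, nets gives the robot as it stands. The module is installed in compiled form; this text tells all that it offers.
- The arm moves only by the tool apply_moves, never from a script. Its argument "deltas" is text: rows parted by semicolons, each of 7 numbers parted by spaces: the turn, a rotation vector about the tool's x, y, z in degrees, then the shift along the tool's x, y, z in cm, then the closure in counts, from 0 (fully open) to 255 (shut). In form: ax ay az tx ty tz grip; .... A call has 1 to 20 rows; each row shifts and turns the pose as measured when the row begins, along the tool's axes as they then stand; what a row does not reach is not made up. A row lasts 1/12 s, in which the tool goes at most 41.7 mm and 7.16 degrees, less where a joint would pass 70% of its speed; a pose out of reach is approached as far as the arm can. A call is refused whole if a number of a shift passes 4.17 or a number of a turn 7.16, either way. A call with a gripper value outside its range is refused whole. The fingers move at their own pace and stop on an object; "squeeze" is the grip in N (left out, the last holds). Time passes only in rows, so rows that do not move let the fingers close. It gives the time, the measured TCP pose, the force and the opening at its end, in the units of the state.
- arm.observe(): the state, without advancing time (a new reading comes with each control period).
- imaging.get_image(name): name is "scene" or "side" or "wrist"; returns a dict with "pixels" (384x512x3 uint8, red, green, blue), "depth" (384x512 float32, mm along the optical axis (not along the pixel's ray), 0 where there is no reading), "fx", "fy", "cx", "cy" (pixels), "T" (4x4, takes a point from camera to world coordinates). Camera axes: x right, y down, z forward; pixel columns grow to the right and rows downward; lengths in mm; the calibration is good to about 2 mm. The wrist camera is an equidistant fisheye: a pixel r from the principal point sees the ray r / f radians off the axis. A picture is of the moment at which its call begins.
- arm.job_done(): hands the job in, once; it reports no verdict.
Trained networks look in a picture, given as the dict that the camera call returned (one of the last four; its "shot" number tells which), for a name from the list of things; names that differ only in an ending like _2 or _b are one class to them, and where a whole thing is asked for, a point or a joint stands for the part that bears it (a point fixed in the world has none). Each returns a list of dicts, best first, with "p" (0 to 1); they miss things now and then, are a little off and sometimes report something else, mostly with a low value. They report only what shows in the picture. A call takes as long as a camera call. They do not tell look-alikes from the thing itself.
- nets.look_for(picture, thing): "point" ([row, column] in pixels, amid what is visible of it).
- nets.outline_of(picture, thing): "pixels" (384x512 bool, what is visible of it) and "point" ([row, column] in pixels, amid what is visible of it).
The state is a dict: "clock": time; "q": joint angles; "joint_velocities": joint speeds; "effort": joint torques, N m; "tcp_pos": TCP position; "orientation": TCP orientation; "wrist_force": force on the tool from outside, world axes, zero at the start; "ft_torque": the same for the moment, N m; "finger_gap": finger opening in mm.
Only numpy, scipy, OpenCV 4.12 (cv2) and the standard library are available. Lean on these libraries where they do the work, as an engineer would, in place of code of your own. Each camera call takes 0.05 s, during which the arm holds its last target.

## Working session

There is one attempt and no reset: what is moved stays moved. The work goes in short steps, Python scripts to look and compute and a tool call to move; the robot and the scene stay as the last step left them, time stands still between calls to the robot, and variables do not carry over. Pictures are saved under pics/ and viewed, and the job is handed in when it is done.

Besides the shell and the picture viewer there is one more tool, called after "Request:" by a JSON object that holds its "name" and its "arguments". apply_moves: Moves the arm, as the interface text tells. Its arguments: {"type":"object","properties":{"deltas":{"type":"string"},"squeeze":{"type":"number"}},"required":["deltas"]}

```bash
mkdir -p pics
cat > h.py <<'E'
import numpy as np, cv2
from plant import arm, imaging, nets
def save(im,name,crop=None,scale=1):
    p=im["pixels"][:,:,::-1]
    if crop: r0,r1,c0,c1=crop; p=p[r0:r1,c0:c1]
    p=cv2.resize(p,None,fx=scale,fy=scale,interpolation=cv2.INTER_CUBIC)
    cv2.imwrite("pics/"+name+".png",p)
def ray(im,rc):
    r,c=rc; return np.array([(c-im["cx"])/im["fx"],(r-im["cy"])/im["fy"],1.0])
def at_z(im,rc,z):
    d=im["T"][:3,:3]@ray(im,rc); o=im["T"][:3,3]
    return o+d*(z-o[2])/d[2]
def at_d(im,rc):
    d=im["depth"][int(round(rc[0])),int(round(rc[1]))]
    return (im["T"]@np.append(ray(im,rc)*d,1))[:3]
def proj(im,P):
    p=np.linalg.inv(im["T"])@np.append(P,1); return [im["fy"]*p[1]/p[2]+im["cy"],im["fx"]*p[0]/p[2]+im["cx"]]
E
python3 - <<'E'
from h import *
np.set_printoptions(precision=1,suppress=True)
s=arm.observe(); print(s["tcp_pos"],s["orientation"],s["finger_gap"],s["clock"])
H={"index_tip":60,"marker_tip":60,"stop_disc":32,"block_center":33,"bush":73,"dial_axis":82,"channel":18,"cork_center":15,"tape_center":18,"jig":0}
for n in ["scene","side"]:
    im=imaging.get_image(n); save(im,n+"0",scale=1.5); print(n,im["T"][:3,3],im["fx"])
    for t,z in H.items():
        for o in nets.look_for(im,t)[:2]:
            print(t,round(o["p"],2),np.array(o["point"]),at_z(im,o["point"],z),at_d(im,o["point"]))
im=imaging.get_image("wrist"); save(im,"wrist0",scale=1.5)
print(arm.observe()["clock"])
E
```

```text
[624.5   0.  230.5] [-2.2 -2.2  0. ] 85.0744652506041 0.0
scene [ -15.9 -453.3  714.9] 451.0436980717402
index_tip 0.61 [192.6 239.2] [502.9 -75.6  60. ] [498.4 -78.9  65.7]
stop_disc 0.68 [193.6 242.1] [526.1 -66.2  32. ] [499.1 -85.5  66. ]
block_center 0.97 [167.8 270. ] [626.4 -72.7  33. ] [612.1 -81.2  48.2]
block_center 0.72 [148.8 183.8] [569.6 130.2  33. ] [574.9 135.5  26.8]
bush 0.62 [200.  243.9] [ 481.1 -102.4   73. ] [494.5 -92.9  55.7]
dial_axis 0.77 [200.  246.8] [ 477.3 -111.9   82. ] [497.  -98.3  56.7]
dial_axis 0.58 [218.9 226.6] [ 416.4 -108.    82. ] [442.3 -87.4  44.1]
channel 0.66 [202.5 245.6] [519.7 -79.4  18. ] [490.3 -99.9  56.2]
cork_center 0.97 [261.4 339.5] [ 495.4 -310.3   15. ] [ 488.  -312.4   25.1]
cork_center 0.64 [196.1 237.2] [527.5 -52.1  15. ] [492.3 -78.1  60.3]
tape_center 0.59 [297.6 302.3] [ 386.6 -291.2   18. ] [ 377.6 -294.8   33.7]
jig 0.8 [198.3 245.1] [543.3 -61.7   0. ] [497.5 -93.8  58.5]
side [413.2 806.1 702.3] 429.94812094657544
index_tip 0.7 [205.1 247.5] [507.3 -88.7  60. ] [504.2 -59.1  81.2]
stop_disc 0.86 [207.6 248.3] [ 508.3 -116.4   32. ] [502.3 -58.   74.4]
block_center 0.67 [215.7 199.6] [631.7 -73.4  33. ] [626.2 -51.3  49.9]
block_center 0.57 [287.5 203.6] [578.6 176.1  33. ] [579.  174.7  31.5]
bush 0.89 [225.3 238.8] [519.   12.1  73. ] [521.5  -6.8  58. ]
dial_axis 0.66 [180.  293.3] [ 390.5 -179.5   82. ] [ 388.7 -255.9   33.9]
dial_axis 0.59 [222.6 239.1] [517.8  13.3  82. ] [521.7 -16.5  58.7]
channel 0.57 [221.2 240.7] [525.  -74.6  18. ] [518.7 -24.3  57.1]
cork_center 0.92 [176.2 253.2] [ 509.4 -302.7   15. ] [ 507.3 -278.8   29.8]
tape_center 0.68 [179.7 295.2] [ 382.5 -283.1   18. ] [ 383.3 -256.    35. ]
1.15
```

View pics/scene0.png

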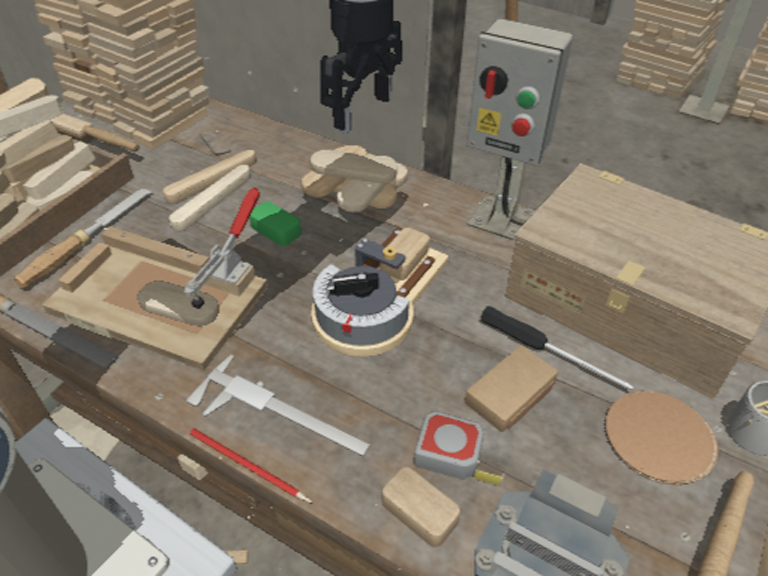

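View pics/side0.png

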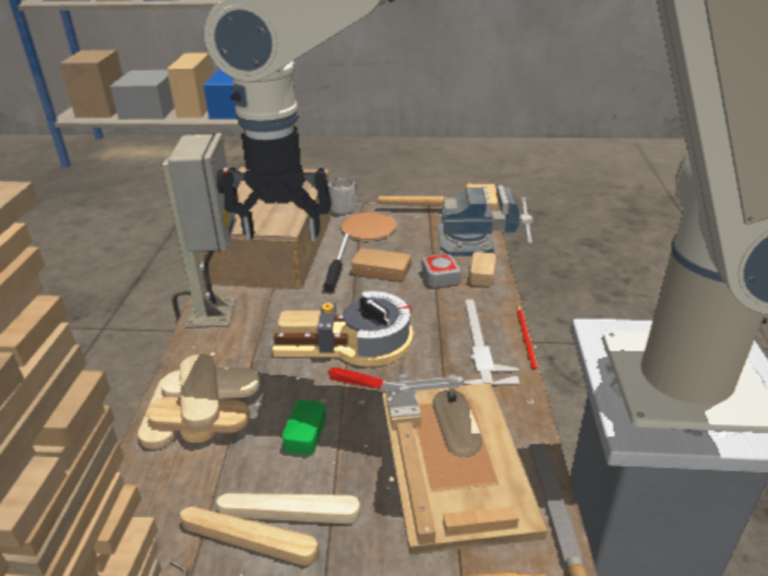

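View pics/wrist0.png

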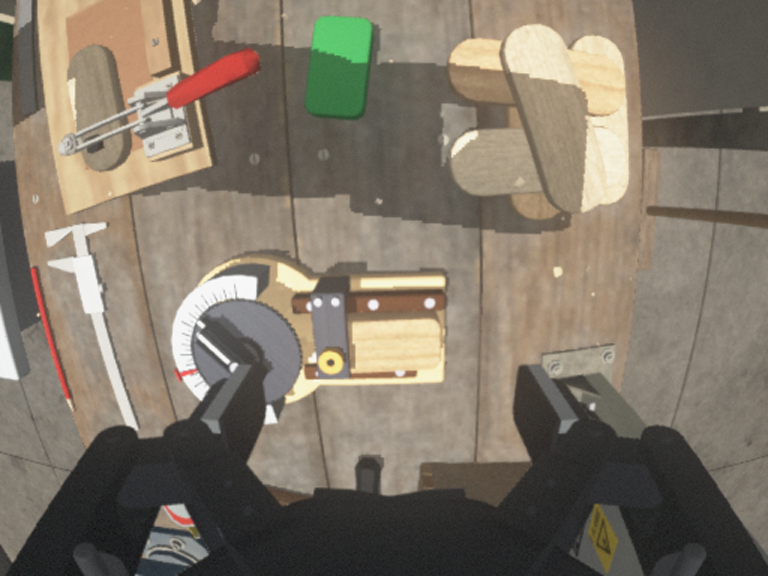

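```bash
cat >> h.py <<'E'
def fray(im,rc):
    u=(rc[1]-im["cx"]);v=(rc[0]-im["cy"]);r=np.hypot(u,v)+1e-9;t=r/im["fx"]
    return np.array([np.sin(t)*u/r,np.sin(t)*v/r,np.cos(t)])
def fat_z(im,rc,z):
    d=im["T"][:3,:3]@fray(im,rc); o=im["T"][:3,3]
    return o+d*(z-o[2])/d[2]
def fproj(im,P):
    p=(np.linalg.inv(im["T"])@np.append(P,1))[:3]; h=np.hypot(p[0],p[1])+1e-9; t=np.arctan2(h,p[2])*im["fx"]
    return np.array([im["cy"]+t*p[1]/h, im["cx"]+t*p[0]/h])
E
python3 - <<'E'
from h import *
np.set_printoptions(precision=1,suppress=True)
im=imaging.get_image("wrist"); save(im,"wrist1",(150,300,100,320),3.5)
import pickle; pickle.dump(im,open("w1.pkl","wb"))
print(im["T"],im["fx"],im["fy"],im["cx"],im["cy"])
H={"index_tip":60,"marker_tip":60,"stop_disc":32,"block_center":48,"bush":73,"dial_axis":82,"channel":18,"jig":0}
for t,z in H.items():
    for o in nets.look_for(im,t)[:2]:
        print(t,round(o["p"],2),np.array(o["point"]),fat_z(im,o["point"],z))
E
```

```text
[[  1.   -0.   -0.  625.2]
 [ -0.   -1.   -0.3  72.7]
 [ -0.    0.3  -1.  373.8]
 [  0.    0.    0.    1. ]] 297.3186396354542 297.3186396354542 259.2485935700186 193.92781083976652
index_tip 0.89 [229.6 164.8] [512.3 -66.   60. ]
stop_disc 0.7 [229.7 166.3] [504.3 -78.5  32. ]
stop_disc 0.21 [213.1 185.3] [532.2 -55.2  32. ]
block_center 0.85 [226.9 261.2] [627.2 -66.2  48. ]
block_center 0.7 [ 47.3 225.3] [588.3 139.8  48. ]
bush 0.91 [215.7 189.1] [547.5 -42.8  73. ]
dial_axis 0.63 [227.6 163. ] [518.4 -54.   82. ]
dial_axis 0.6 [214.  186.2] [546.7 -37.5  82. ]
channel 0.7 [214.1 190.5] [535.3 -61.7  18. ]
jig 0.72 [212.6 190.4] [530.8 -66.3   0. ]
```

View pics/wrist1.png

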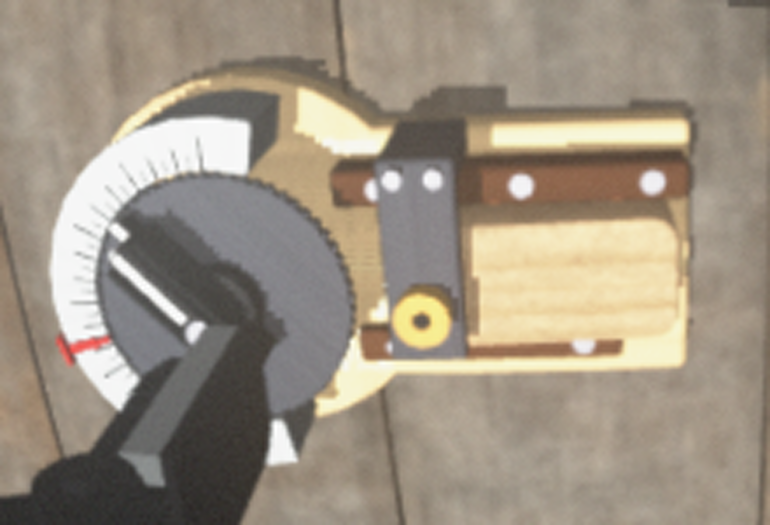

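```bash
cat > m.py <<'E'
from h import *
import pickle
np.set_printoptions(precision=2,suppress=True)
im=pickle.load(open("w1.pkl","rb"))
f=lambda x,y,z: fat_z(im,(150+(y+.5)/3.5-.5,100+(x+.5)/3.5-.5),z)
bush=f(422,320,73);c1=f(688,120,18);c2=f(686,365,18);mk=f(110,343,60);ax=f(225,290,58);it=f(116,226,60);hi=f(111,258,82);hb=f(195,330,82)
for n in "bush c1 c2 mk ax it hi hb".split(): print(n,eval(n))
m=(c1+c2)/2; print("tailw",np.linalg.norm(c1-c2)); v=c1-c2; yaw=np.arctan2(-v[0],v[1]); print("yaw from end",yaw)
u=np.array([np.cos(yaw),np.sin(yaw)]); print("axis from tail",m[:2]-165*u)
d=bush-m; d=(m-bush)[:2]; print("yaw bush-tail",np.arctan2(d[1],d[0]),np.linalg.norm(d),"exp 92.5")
d=(bush-ax)[:2]; print(np.linalg.norm(d),"exp72.5",np.arctan2(d[1],d[0]))
print("mk r",np.linalg.norm((mk-ax)[:2]),"it r",np.linalg.norm((it-ax)[:2]))
a=lambda p:np.arctan2(*((p-ax)[:2][::-1]))
print("ang mk",a(mk),"it",a(it),"hi",a(hi))
E
python3 m.py
```

```text
bush [580.89 -73.21  73.  ]
c1 [670.82 -21.34  18.  ]
c2 [ 674.18 -119.36   18.  ]
mk [462.71 -92.59  60.  ]
ax [509.99 -70.79  58.  ]
it [472.77 -47.12  60.  ]
hi [479.89 -49.87  82.  ]
hb [506.35 -74.6   82.  ]
tailw 98.08072874044551
yaw from end 0.034290183349690535
axis from tail [507.6 -76. ]
yaw bush-tail 0.031222058684724063 91.65034081872595 exp 92.5
70.94807655361939 exp72.5 -0.034120867714877885
mk r 52.062396759944164 it r 44.105403490021295
ang mk -2.7095606708008515 it 2.5751174017365313 hi 2.5341872075069976
```

Request:
{"name": "apply_moves", "arguments": {"deltas": "0 0 6.2 0 0 1 255;0 0 6.2 0 0 1 255;0 0 6.2 0 0 1 255;0 0 6.2 0 0 1 255;0 0 6.2 0 0 1 255;0 0 6.2 0 0 1 255;0 0 6.2 0 0 1 255;0 0 0 -2.7 -1.3 0 255;0 0 0 -2.7 -1.3 0 255;0 0 0 -2.7 -1.3 0 255;0 0 0 -2.7 -1.3 0 255;0 0 0 0 0 0 255", "squeeze": 40}}

```text
clock: 2.6
tcp_pos: [509.0, -38.8, 156.8]
orientation: [2.908, 1.188, 0.003]
wrist_force: [-0.6, 0.7, -0.3]
finger_gap: -0.0
```

```bash
cat > look.py <<'E'
from h import *
import sys,pickle
np.set_printoptions(precision=2,suppress=True)
n=sys.argv[1]
im=imaging.get_image("wrist"); save(im,n,None,1.5); pickle.dump(im,open(n+".pkl","wb"))
s=arm.observe(); from scipy.spatial.transform import Rotation as R
print(s["clock"],s["tcp_pos"],R.from_rotvec(s["orientation"]).as_matrix(),s["finger_gap"],s["wrist_force"])
E
python3 look.py w2
```

```text
2.65 [511.92 -38.54 157.45] [[ 0.71  0.7   0.01]
 [ 0.7  -0.71  0.  ]
 [ 0.    0.   -1.  ]] -0.3391090228373194 [ 0.35 -0.64 -0.75]
```

View pics/w2.png

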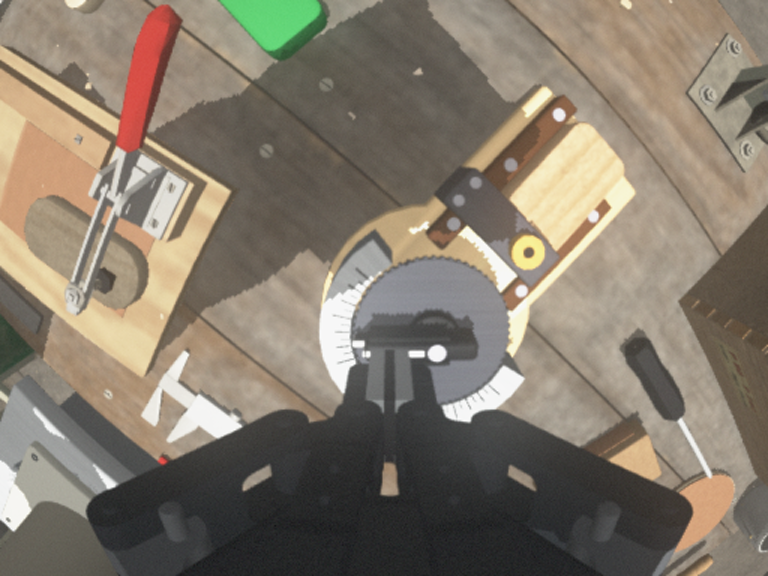

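```bash
cat > m2.py <<'E'
from h import *
import pickle
np.set_printoptions(precision=2,suppress=True)
im=pickle.load(open("w2.pkl","rb"))
f=lambda x,y,z: fat_z(im,((y+.5)/1.5-.5,(x+.5)/1.5-.5),z)
dot=f(437,354,82);ln=f(411,354,82);bush=f(528,252,73);c1=f(548,85,18);c2=f(635,190,18)
for n in "dot ln bush c1 c2".split(): print(n,eval(n))
v=c1-c2; print(np.linalg.norm(v),np.arctan2(-v[0],v[1])); m=(c1+c2)/2
d=(m-bush)[:2]; print(np.linalg.norm(d),np.arctan2(d[1],d[0])); u=d/np.linalg.norm(d); print("axis",bush[:2]-72.5*u, m[:2]-165*u)
b=f(358,344,66); print("nose",b, (b-dot))
E
python3 m2.py
python3 - <<'E'
from h import *
im=imaging.get_image("scene"); save(im,"s2",(150,250,190,320),6)
im=imaging.get_image("side"); save(im,"d2",(170,260,170,290),6)
E
```

```text
dot [507.68 -76.87  82.  ]
ln [497.96 -66.79  82.  ]
bush [580.51 -73.45  73.  ]
c1 [671.87 -23.3   18.  ]
c2 [ 673.44 -118.04   18.  ]
94.74658670942658 0.016613246890230065
92.18872324023866 0.03020767356264488
axis [508.04 -75.64] [507.73 -75.65]
nose [476.55 -46.53  66.  ] [-31.13  30.34 -16.  ]
```

View pics/s2.png

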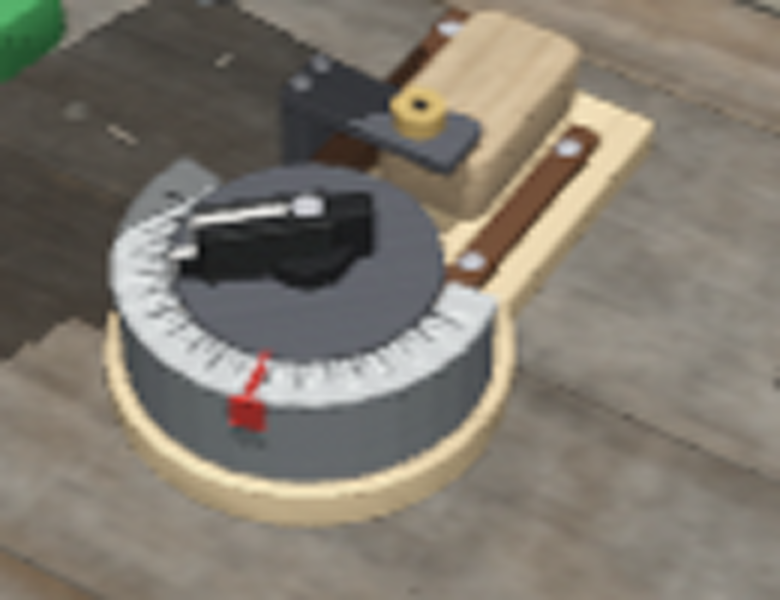

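View pics/d2.png

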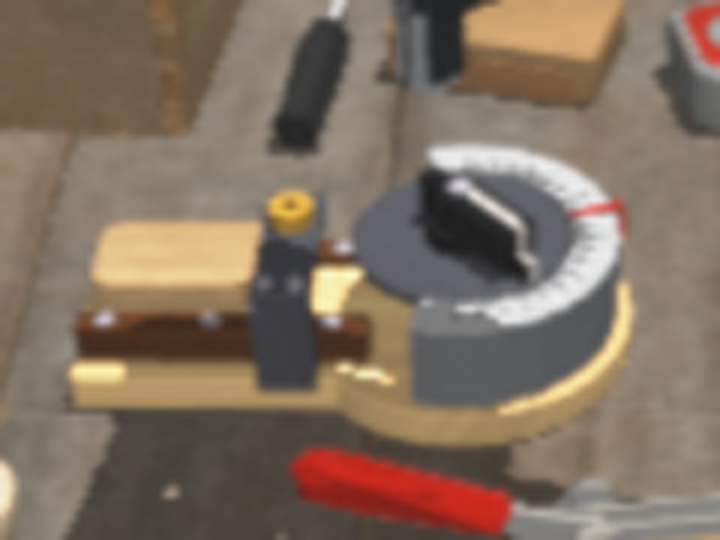

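Run:
```python
from h import *
np.set_printoptions(precision=2,suppress=True)
for n,r0,c0,pts in (("scene",150,190,dict(mk=(265,355,60),mkout=(255,393,61),dot=(310,206,82),ln=(195,218,82),nose=(182,251,64))),("side",170,170,dict(mk=(570,215,60),mkout=(618,206,61),dot=(460,186,82),ln=(520,240,82),nose=(532,270,62)))):
    im=imaging.get_image(n)
    P={k:at_z(im,(r0+(y+.5)/6-.5,c0+(x+.5)/6-.5),z) for k,(x,y,z) in pts.items()}
    for k,p in P.items():
        d=(p-P["dot"])[:2]; e=p[:2]-[508,-76]; print(n,k,p,np.linalg.norm(d),"ang ccw of -x",np.arctan2(-d[1],-d[0]),"abs",np.arctan2(-e[1],-e[0]),np.linalg.norm(e))
```

```text
scene mk [460.58 -92.14  60.  ] 49.29400921146563 ang ccw of -x 0.29667678679965687 abs 0.3281404318343661 50.094126800253164
scene mkout [444.56 -99.63  61.  ] 66.84692201293285 ang ccw of -x 0.3337153084283156 abs 0.35655547143775396 67.69772661121277
scene dot [507.72 -77.73  82.  ] 0.0 ang ccw of -x -3.141592653589793 abs 1.410251480841143 1.7562850092428526
scene ln [481.72 -49.25  82.  ] 38.565632517427105 ang ccw of -x -0.8309707626643812 abs -0.7942648821636483 37.499677140849286
scene nose [480.69 -43.54  64.  ] 43.588426403671036 ang ccw of -x -0.9018133385533336 abs -0.8712714141394057 42.42232484834172
side mk [463.38 -89.27  60.  ] 47.02845438132448 ang ccw of -x 0.2553439021442768 abs 0.28911955988591614 46.550838761192686
side mkout [443.11 -95.42  61.  ] 68.19608748843345 ang ccw of -x 0.2675271871434482 abs 0.2908280344552471 67.72949614726836
side dot [508.88 -77.39  82.  ] 0.0 ang ccw of -x -3.141592653589793 abs 2.136495085757376 1.6508554664399842
side ln [481.09 -40.22  82.  ] 46.41376202323493 ang ccw of -x -0.9288203582020838 abs -0.9260102914247785 44.767883496996866
side nose [476.89 -46.76  62.  ] 44.29126295303374 ang ccw of -x -0.7636811674358238 abs -0.7544357193525218 42.690106295358916
```

Request:
{"name": "apply_moves", "arguments": {"deltas": "0 0 0 0 0.4 3 255;0 0 0 0 0 3 255;0 0 0 0 0 2.5 255;0 0 0 0 0 0.5 255;0 0 0 0 0 0 255"}}

```text
clock: 3.27
tcp_pos: [530.4, -39.8, 67.7]
orientation: [2.897, 1.191, 0.032]
wrist_force: [-0.0, -0.2, 1.0]
finger_gap: -0.2
```

```bash
python3 look.py w3
```

```text
3.3167 [530.44 -39.77  68.16] [[ 0.71  0.7   0.02]
 [ 0.7  -0.71 -0.  ]
 [ 0.02  0.02 -1.  ]] 0.20649075279782536 [-0.12 -0.14  0.24]
```

View pics/w3.png

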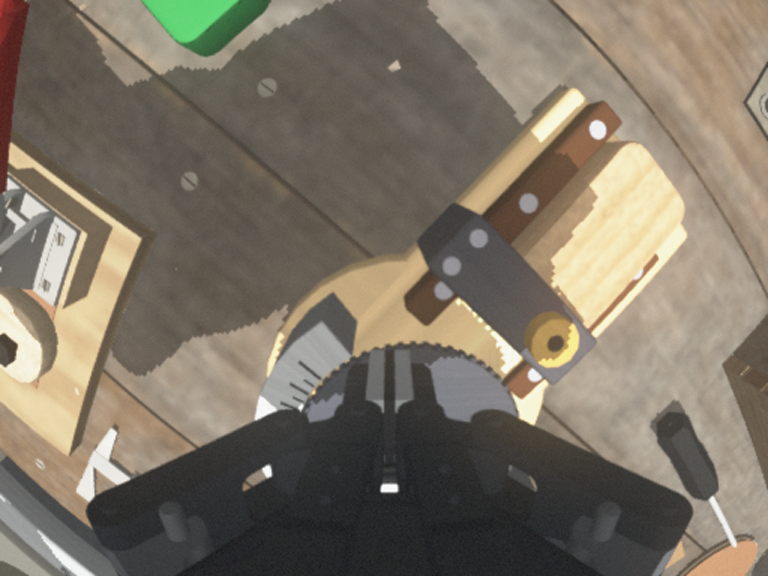

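Request:
{"name": "apply_moves", "arguments": {"deltas": "0.8 -0.8 0 0 -0.5 0 255;0 0 0 -0.6 -0.5 0.2 255;0 0 0 -0.6 0 0 255;0 0 0 -0.5 0 0 255;0 0 0 0 0 0 255"}}

```text
clock: 3.73
tcp_pos: [512.9, -44.6, 70.4]
orientation: [2.901, 1.195, 0.01]
wrist_force: [-0.6, -0.4, 0.1]
finger_gap: -0.1
```

```bash
cat > st.py <<'E'
from h import *
from scipy.spatial.transform import Rotation as R
np.set_printoptions(precision=3,suppress=True)
A=np.array([508,-76.3])
s=arm.observe(); M=R.from_rotvec(s["orientation"]).as_matrix(); p=np.array(s["tcp_pos"])
tx=M[:2,0];ty=M[:2,1]; d=p[:2]-A
print("clk",s["clock"],"tcp",p,"z axis",M[:,2],"toolyaw(phi) deg",np.degrees(np.arctan2(-tx[0],tx[1])))
print("rel axis in tool: x",d@tx,"y",d@ty,"force tool",M.T@np.array(s["wrist_force"]))
ph=np.arctan2(-d[1],-d[0]); r=np.linalg.norm(d); print("r",r,"implied phi if contact rad", ph+np.arctan2(19.7,np.sqrt(max(r*r-19.7**2,0))))
E
python3 st.py
```

```text
clk 3.7333 tcp [512.877 -44.554  70.391] z axis [ 0.008 -0.001 -1.   ] toolyaw(phi) deg -45.21837894142359
rel axis in tool: x 25.824095712355746 y -19.098151153394348 force tool [-0.723 -0.145 -0.069]
r 32.118894596082114 implied phi if contact rad -1.062950798205018
```

Request:
{"name": "apply_moves", "arguments": {"deltas": "0 0 0 -0.3 0 0.3 255;0 0 0 -0.2 0 0 255;0 0 0 -0.15 0 0 255;0 0 0 -0.15 0 0 255"}}

```text
clock: 4.07
tcp_pos: [509.5, -49.2, 68.7]
orientation: [2.903, 1.189, 0.024]
wrist_force: [6.6, 13.8, -6.7]
finger_gap: -0.5
```

```bash
python3 st.py
```

```text
clk 4.0667 tcp [509.526 -49.223  68.741] z axis [ 0.016  0.002 -1.   ] toolyaw(phi) deg -45.45708526210851
rel axis in tool: x 20.078968202971843 y -18.229187694692833 force tool [14.283 -5.277  6.783]
r 27.119604133170974 implied phi if contact rad -0.8140166091320293
```

Request:
{"name": "apply_moves", "arguments": {"deltas": "0 0 -5 -0.22 -0.18 0.05 255;0 0 -5 -0.22 -0.18 0.05 255;0 0 -5 -0.22 -0.18 0 255;0 0 -5 -0.22 -0.18 0 255"}}

```text
clock: 4.4
tcp_pos: [505.0, -47.0, 69.0]
orientation: [2.643, 1.681, 0.046]
wrist_force: [2.4, 10.7, -5.6]
finger_gap: -0.3
```

```bash
python3 st.py;python3 look.py w4
```

```text
clk 4.4 tcp [505.047 -47.028  69.043] z axis [ 0.029  0.009 -1.   ] toolyaw(phi) deg -25.077124657282518
rel axis in tool: x 25.255740674069934 y -15.089242054540442 force tool [10.65  -2.471  5.746]
r 29.420498637474655 implied phi if contact rad -0.736575601213735
4.45 [504.58 -47.09  68.96] [[ 0.42  0.91  0.03]
 [ 0.91 -0.42  0.01]
 [ 0.02  0.02 -1.  ]] -0.1288072568439908 [ 4.11  9.39 -2.75]
```

View pics/w4.png

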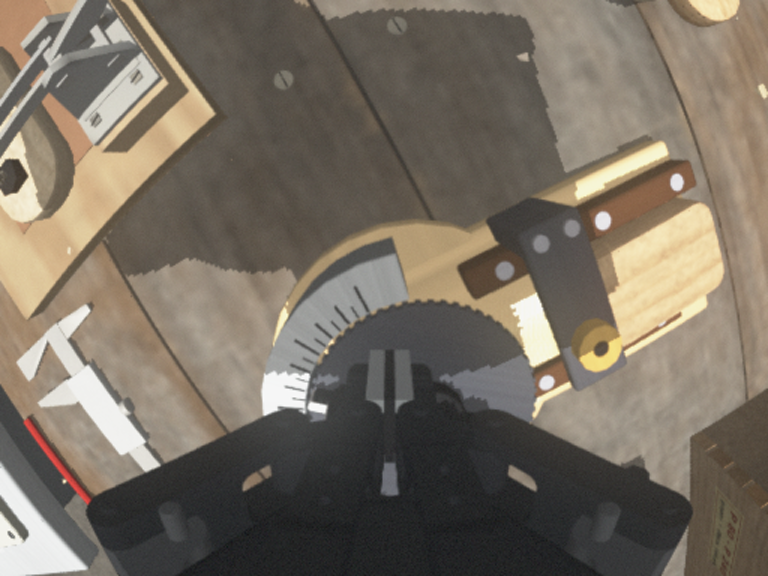

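Request:
{"name": "apply_moves", "arguments": {"deltas": "0.8 -1.2 0 -0.4 -0.3 0 255;0 0 0 -0.4 -0.3 0 255;0 0 0 -0.3 -0.2 0 255"}}

```text
clock: 4.7
tcp_pos: [499.1, -51.0, 69.4]
orientation: [2.636, 1.686, 0.026]
wrist_force: [7.4, 14.6, -8.2]
finger_gap: -0.0
```

```bash
python3 st.py
```

```text
clk 4.7 tcp [499.09  -51.029  69.442] z axis [ 0.021 -0.001 -1.   ] toolyaw(phi) deg -24.784148521657155
rel axis in tool: x 19.20811930951358 y -18.682553352841424 force tool [16.317  0.422  8.355]
r 26.796237199390433 implied phi if contact rad -0.4058959373589822
```

Request:
{"name": "apply_moves", "arguments": {"deltas": "0 0 -5 -0.35 -0.22 0.05 255;0 0 -5 -0.35 -0.22 0.05 255;0 0 -5 -0.35 -0.22 0.05 255;0 0 -5 -0.35 -0.22 0.05 255;0 0 -4 -0.35 -0.22 0.05 255"}}

```text
clock: 5.12
tcp_pos: [490.0, -56.8, 69.1]
orientation: [2.212, 2.207, 0.047]
wrist_force: [2.8, 15.6, 4.3]
finger_gap: -0.2
```

```bash
python3 st.py; python3 look.py w5;  python3 - <<'E'
from h import *
im=imaging.get_image("scene"); save(im,"s5",(150,250,190,320),6)
E
```

```text
clk 5.1167 tcp [489.99  -56.757  69.115] z axis [ 0.033  0.01  -0.999] toolyaw(phi) deg -0.12114532418973166
rel axis in tool: x 19.504129627467876 y -18.048423497845285 force tool [15.639  2.893 -4.062]
r 26.57652635308717 implied phi if contact rad 0.008745215840792242
5.1667 [489.72 -57.04  69.09] [[-0.    1.    0.03]
 [ 1.    0.    0.01]
 [ 0.01  0.03 -1.  ]] -0.24048028686116005 [ 1.44 13.64  4.13]
```

View pics/w5.png

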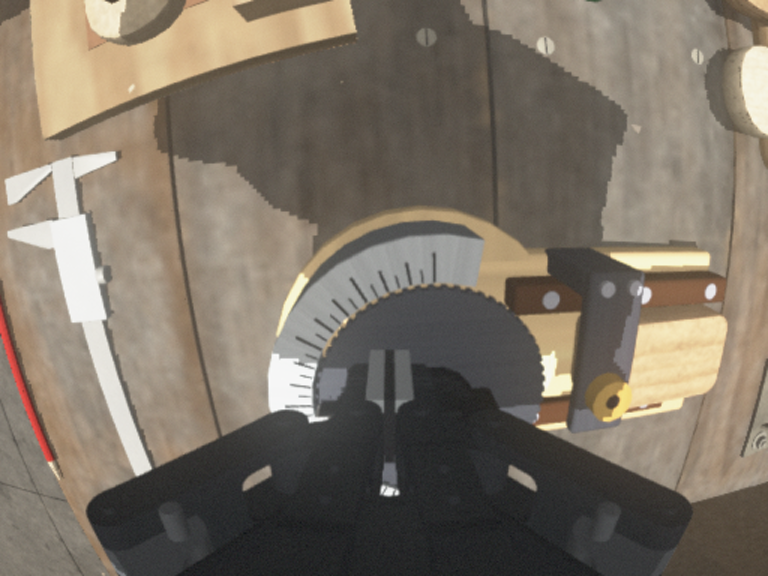

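View pics/s5.png

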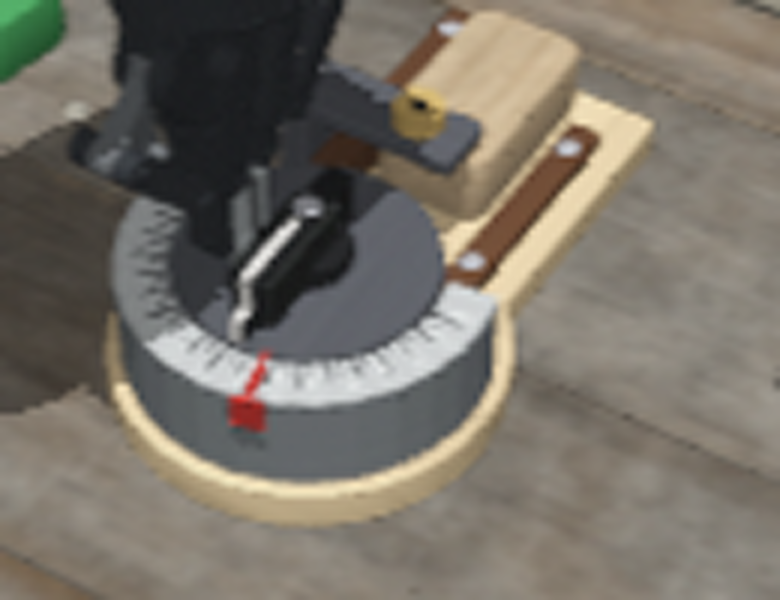

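```bash
cat > ang.py <<'E'
from h import *
import sys
im=imaging.get_image("scene"); A=np.array([508,-76.5])
# fit ellipse check: project axis
a=[float(x) for x in sys.argv[1:]]
for i in range(0,len(a),2):
    p=at_z(im,(150+(a[i+1]+.5)/6-.5,190+(a[i]+.5)/6-.5),60); e=p[:2]-A; print(p,np.linalg.norm(e),np.arctan2(-e[1],-e[0]))
E
python3 ang.py 236 337 266 354
```

```text
[461.77093773 -79.57010443  60.        ] 46.33089401115458 0.06631332624993154
[461.12202098 -92.15935338  60.        ] 49.42428821629848 0.32239089606652527
```

Request:
{"name": "apply_moves", "arguments": {"deltas": "1 -0.4 -4 -0.33 -0.2 0 255;0.5 0 -4 -0.33 -0.2 0 255;0 0 -2 -0.15 -0.1 0 255"}}

```text
clock: 5.52
tcp_pos: [486.5, -60.6, 69.3]
orientation: [2.021, 2.403, 0.017]
wrist_force: [2.9, 9.4, -2.0]
finger_gap: -0.0
```

```bash
python3 st.py;  python3 - <<'E'
from h import *
im=imaging.get_image("scene"); save(im,"s6",(190,220,215,255),18)
E
```

```text
clk 5.5167 tcp [486.472 -60.597  69.31 ] z axis [ 0.008  0.008 -1.   ] toolyaw(phi) deg 9.876380058025063
rel axis in tool: x 19.16223974780203 y -18.515489478238067 force tool [8.694 4.489 2.126]
r 26.646171196686897 implied phi if contact rad 0.20185501136937944
```

View pics/s6.png

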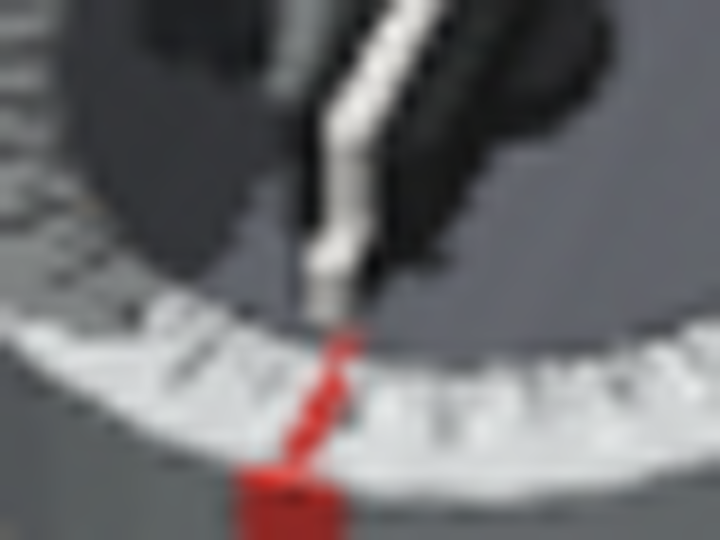

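```bash
cat > ang.py <<'E'
from h import *
import sys
im=imaging.get_image("scene"); A=np.array([508,-76.5])
a=[float(x) for x in sys.argv[1:]]
def pt(x,y,z): 
    p=at_z(im,(190+(y+.5)/18-.5,215+(x+.5)/18-.5),z); e=p[:2]-A; return (p,np.linalg.norm(e),np.arctan2(-e[1],-e[0]))
for i in range(0,len(a),3): print(a[i:i+3],*pt(*a[i:i+3]))
# predicted pixels
for nm,r,z,ph in [("it",47,60,.2),("it",47,60,.25),("it",47,60,.3),("nose top",46,68,.2),("nose top",46,68,.25),("nose top",46,68,.3),("mk",47,60,.3),("mk",47,60,.33)]:
    q=proj(im,[A[0]-r*np.cos(ph),A[1]-r*np.sin(ph),z]); print(nm,ph,(q[1]+.5-215)*18-.5,(q[0]+.5-190)*18-.5)
E
python3 ang.py 327 310 60 327 255 68 352 335 60 342 390 61 290 462 61 345 135 82
```

```text
[327.0, 310.0, 60.0] [463.75827868 -87.32474239  60.        ] 45.54673372842959 0.23995850403628086
[327.0, 255.0, 68.0] [464.51521621 -87.06564634  68.        ] 44.74996428935142 0.23835454996336128
[352.0, 335.0, 60.0] [462.2676171  -91.74594652  60.        ] 48.20673947988875 0.32178634919533783
[342.0, 390.0, 61.0] [454.35983149 -96.07532721  61.        ] 57.10044757835592 0.3499200016076589
[290.0, 462.0, 61.0] [442.76598565 -97.4791141   61.        ] 68.52444714592077 0.31115163539761576
[345.0, 135.0, 82.0] [469.6264601  -86.29699425  82.        ] 39.60441465886051 0.24996625935398498
it 0.2 306.2716227219081 314.57885840439195
it 0.25 326.07814433743926 320.2677733881288
it 0.3 346.299888878246 325.2175922482171
nose top 0.2 307.79791484837057 258.5585239890622
nose top 0.25 327.2935577563288 264.1192793987518
nose top 0.3 347.1973739640143 268.9572694030352
mk 0.3 346.299888878246 325.2175922482171
mk 0.33 358.6093364324853 327.82636229511485
```

Request:
{"name": "apply_moves", "arguments": {"deltas": "0 0 -2 -0.2 -0.1 0 255;0 0 -1 -0.1 0 0 255"}}

```text
clock: 5.78
tcp_pos: [486.1, -61.1, 69.2]
orientation: [-1.96, -2.455, -0.022]
wrist_force: [-2.2, 5.1, 0.8]
finger_gap: -0.2
```

```bash
python3 st.py;  python3 - <<'E'
from h import *
im=imaging.get_image("scene"); save(im,"s7",(190,220,215,255),18)
E
```

```text
clk 5.7833 tcp [486.08  -61.141  69.229] z axis [ 0.009  0.011 -1.   ] toolyaw(phi) deg 12.776416186740994
rel axis in tool: x 19.630388138446108 y -18.02600455982506 force tool [ 5.448 -1.002 -0.798]
r 26.651255185091856 implied phi if contact rad 0.22681644264790835
```

View pics/s7.png

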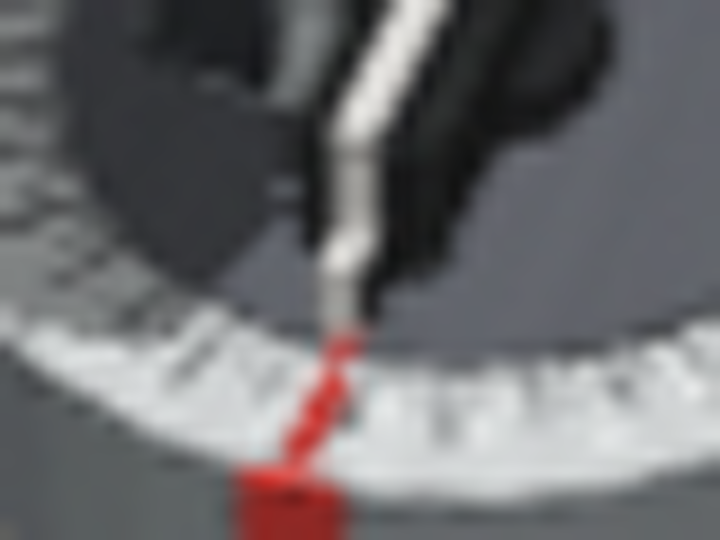

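```bash
cat > pr.py <<'E'
from h import *
im=imaging.get_image("scene")
for A in ([508,-76.5],[508,-77.5],[507.5,-75.8]):
  for ph in (.26,.29,.32,.35):
    o=[]
    for r,z in [(0,82),(38.5,82),(39,68),(46,68),(46,60),(47,60),(55,61),(64,61)]:
        q=proj(im,[A[0]-r*np.cos(ph),A[1]-r*np.sin(ph),z]); o.append((round((q[1]+.5-215)*18-.5),round((q[0]+.5-190)*18-.5)))
    print(A,ph,o)
save(im,"s8",(175,222,215,257),16)
im=imaging.get_image("side"); save(im,"d8",(190,225,230,280),16)
E
python3 pr.py
```

```text
[508, -76.5] 0.26 [(473, -107), (352, 129), (354, 221), (331, 265), (333, 315), (330, 321), (304, 366), (274, 425)]
[508, -76.5] 0.29 [(473, -107), (362, 131), (364, 223), (343, 268), (345, 318), (342, 324), (318, 370), (291, 429)]
[508, -76.5] 0.32 [(473, -107), (372, 133), (374, 225), (355, 271), (357, 320), (354, 327), (333, 373), (308, 433)]
[508, -76.5] 0.35 [(473, -107), (383, 135), (384, 227), (367, 273), (369, 323), (367, 329), (347, 376), (325, 436)]
[508, -77.5] 0.26 [(481, -103), (360, 133), (361, 225), (339, 269), (341, 319), (338, 325), (311, 370), (282, 429)]
[508, -77.5] 0.29 [(481, -103), (370, 135), (371, 227), (351, 272), (353, 322), (350, 328), (326, 374), (299, 433)]
[508, -77.5] 0.32 [(481, -103), (380, 137), (382, 229), (363, 274), (365, 324), (362, 331), (340, 377), (315, 437)]
[508, -77.5] 0.35 [(481, -103), (390, 139), (392, 231), (375, 277), (377, 327), (374, 333), (355, 380), (333, 440)]
[507.5, -75.8] 0.26 [(466, -107), (344, 129), (346, 221), (323, 265), (325, 315), (322, 321), (296, 367), (266, 425)]
[507.5, -75.8] 0.29 [(466, -107), (354, 131), (356, 223), (335, 268), (337, 318), (334, 324), (310, 370), (283, 429)]
[507.5, -75.8] 0.32 [(466, -107), (364, 134), (366, 226), (347, 271), (349, 321), (347, 327), (325, 373), (300, 433)]
[507.5, -75.8] 0.35 [(466, -107), (375, 136), (376, 228), (360, 273), (361, 323), (359, 330), (339, 376), (317, 436)]
```

View pics/d8.png

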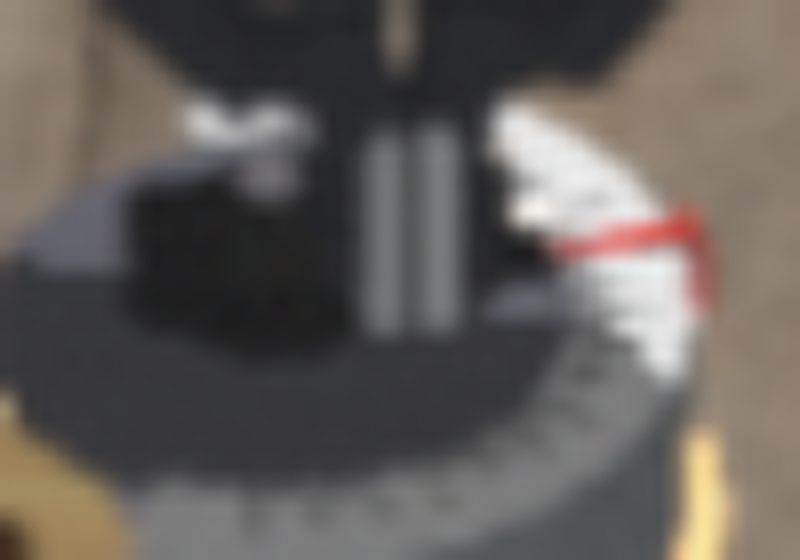

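View pics/s8.png

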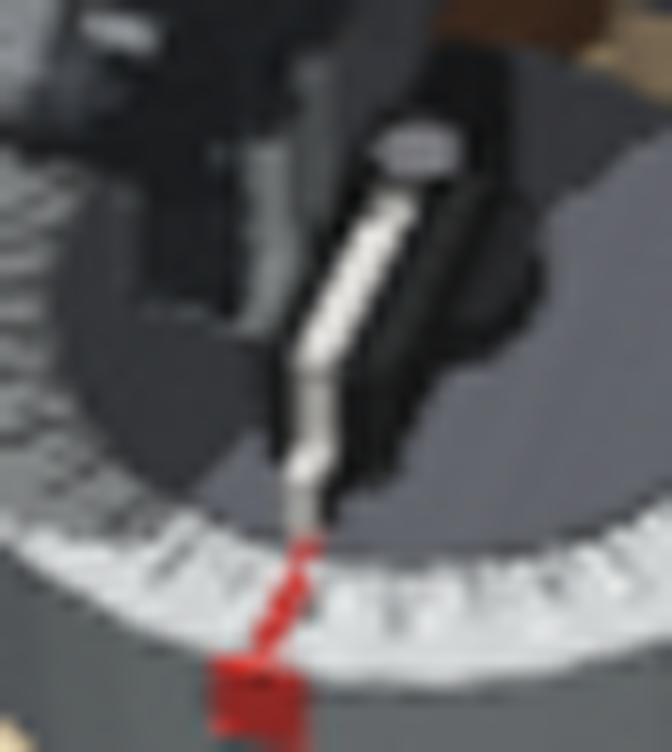

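Request:
{"name": "apply_moves", "arguments": {"deltas": "0 0 -1 -0.2 -0.1 0 255;0 0 0 0 0 0 255"}}

```text
clock: 6.1
tcp_pos: [485.7, -61.4, 69.4]
orientation: [-1.94, -2.469, -0.026]
wrist_force: [-0.5, -0.8, 0.4]
finger_gap: -0.1
```

```bash
python3 st.py;  python3 - <<'E'
from h import *
im=imaging.get_image("scene"); save(im,"s9",(190,220,215,255),18)
E
```

```text
clk 6.1 tcp [485.696 -61.416  69.369] z axis [ 0.009  0.014 -1.   ] toolyaw(phi) deg 13.668536945835264
rel axis in tool: x 19.731331188926426 y -18.15677325054928 force tool [-0.678 -0.651 -0.456]
r 26.81406123692612 implied phi if contact rad 0.23676614075197788
```

View pics/s9.png

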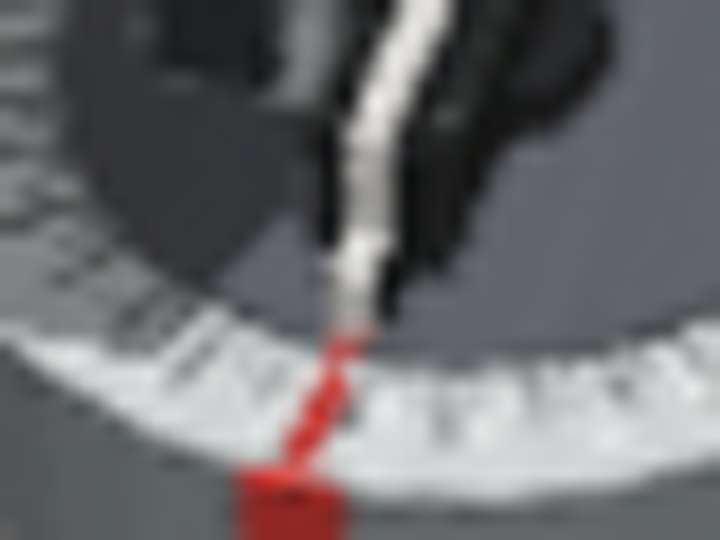

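Request:
{"name": "apply_moves", "arguments": {"deltas": "0 0 0 0.5 0 0 255;0 0 0 0.6 0 0 255;0 0 0 0 0 -1.5 255;0 0 0 0 0 -2 255;0 0 0 0 0 -2 255;0 0 0 0 0 -2 255;0 0 0 -2.8 -0.3 -0.5 255;0 0 0 -2.8 -0.3 0 255;0 0 0 -2.8 -0.3 0 255;0 0 0 0 0 0 255"}}

```text
clock: 6.98
tcp_pos: [491.6, -134.9, 152.2]
orientation: [-1.936, -2.472, -0.02]
wrist_force: [0.1, -0.3, -0.3]
finger_gap: 0.0
```

```bash
python3 st.py; python3 look.py w10;  python3 - <<'E'
from h import *
im=imaging.get_image("wrist"); save(im,"w10b",(100,260,150,380),3.4)
im=imaging.get_image("scene"); save(im,"s10",(190,220,215,255),18)
E
```

```text
clk 6.9833 tcp [ 491.571 -134.942  152.21 ] z axis [ 0.007  0.011 -1.   ] toolyaw(phi) deg 13.861317639946332
rel axis in tool: x -52.99597783542028 y -29.994066095895132 force tool [-0.339  0.051  0.306]
r 60.89988219942092 implied phi if contact rad 1.6270419674729184
7.0333 [ 490.73 -133.34  151.87] [[-0.24  0.97  0.01]
 [ 0.97  0.24  0.01]
 [ 0.01  0.01 -1.  ]] -0.0761815236333742 [ 0.17  0.2  -0.32]
```

View pics/w10.png

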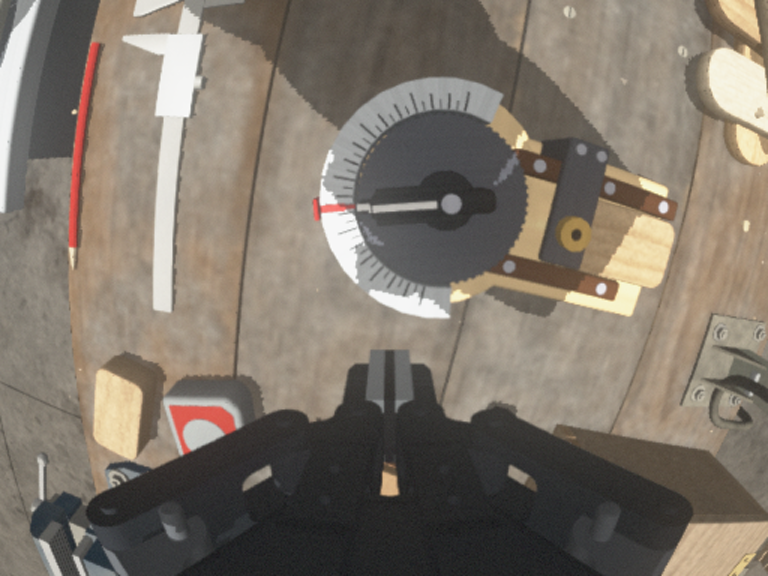

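View pics/s10.png

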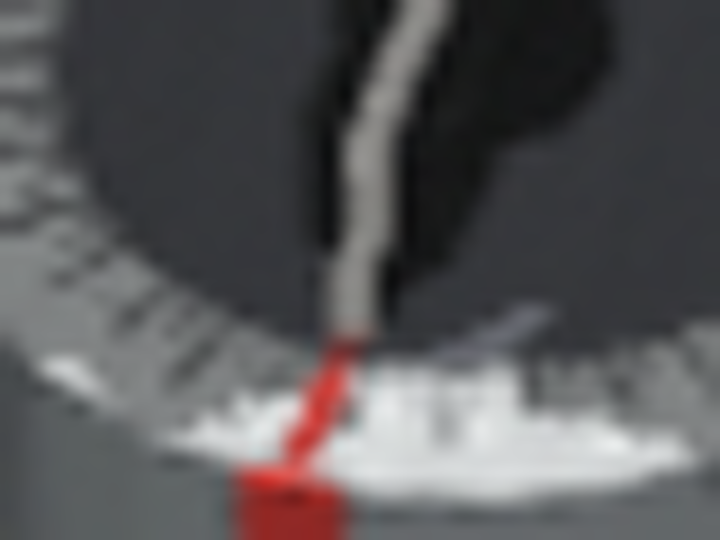

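Run:
```python
from h import *
import pickle
im=imaging.get_image("wrist"); pickle.dump(im,open("w11.pkl","wb")); save(im,"w11",(118,158,203,263),13)
# predicted alignments: project radial line through marker angle
A=[508,-76.5]
for ph in (.29,.31,.33):
    o=[]
    for r,z in [(0,82),(38.5,82),(39,68),(46,68),(47,60),(55,61),(64,61)]:
        q=fproj(im,[A[0]-r*np.cos(ph),A[1]-r*np.sin(ph),z]); o.append((round((q[1]+.5-203)*13-.5),round((q[0]+.5-118)*13-.5)))
    print(ph,o)
```

```text
0.29 [(1290, 313), (596, 343), (595, 317), (476, 323), (467, 310), (335, 319), (189, 329)]
0.31 [(1290, 313), (597, 356), (595, 330), (477, 338), (468, 325), (336, 337), (190, 349)]
0.33 [(1290, 313), (598, 370), (597, 343), (478, 354), (470, 340), (338, 355), (192, 370)]
```

View pics/w11.png

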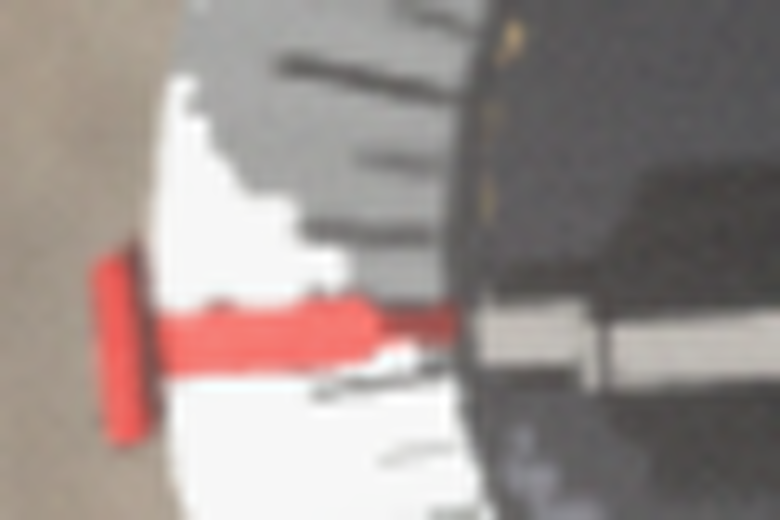

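Run:
```python
from h import *
import pickle
np.set_printoptions(precision=1,suppress=True)
im=pickle.load(open("w11.pkl","rb")); save(im,"w12",(85,215,310,465),5)
A=np.array([508,-76.3]);u=np.array([np.cos(.03),np.sin(.03)])
o=nets.outline_of(imaging.get_image("wrist"),"block_center")
for k in o[:2]:
    ys,xs=np.nonzero(k["pixels"]); print(k["p"],k["point"],len(ys))
    P=np.array([fat_z(im,(y,x),48)[:2] for y,x in zip(ys,xs)])-A
    X=P@u;Y=P@[-u[1],u[0]]; print(np.percentile(X,[0,1,50,99,100]),np.percentile(Y,[0,1,50,99,100]))
```

```text
0.89 [169.6, 417.3] 2577
[ 92.5  93.5 122.1 155.9 157.7] [-22.8 -21.9   0.8  23.2  24.5]
```

View pics/w12.png

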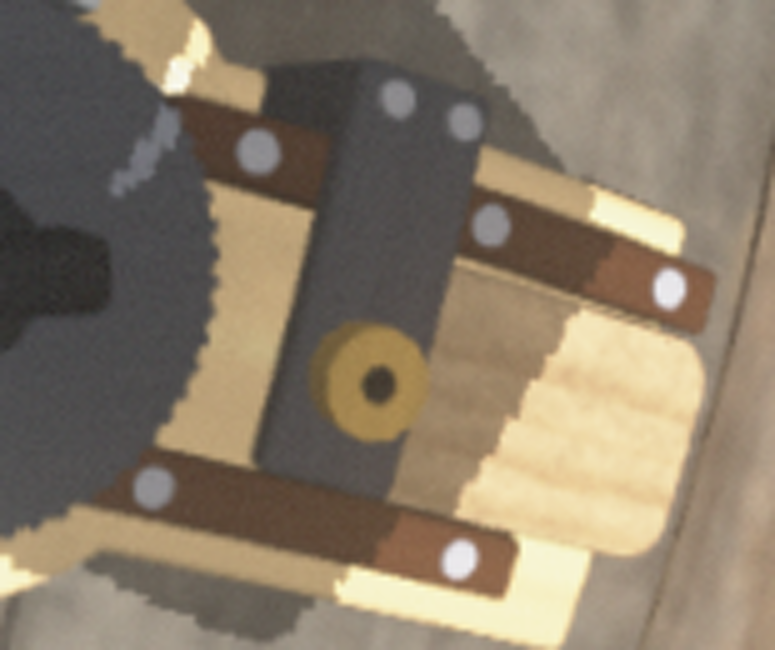

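Run:
```python
from h import *
np.set_printoptions(precision=0,suppress=True)
print(arm.observe()["q"])
im=imaging.get_image("side")
for x,y in [(190,180),(215,170),(195,240),(205,300),(180,150),(222,145)]: print((x,y),at_d(im,(y/1.5,x/1.5)))
im=imaging.get_image("scene")
for x,y in [(485,60),(520,100),(550,100),(510,170),(480,150),(500,220)]: print((x,y),at_d(im,(y/1.5,x/1.5)))
```

```text
[-0.  0.  2.  0.  1. -1.]
(190, 180) [783. -92. 291.]
(215, 170) [ 750. -118.  298.]
(195, 240) [794. -91. 185.]
(205, 300) [ 812. -121.   44.]
(180, 150) [ 802. -124.  328.]
(222, 145) [ 758. -193.  309.]
(485, 60) [ 747. -110.  297.]
(520, 100) [ 743. -167.  259.]
(550, 100) [ 767. -199.  258.]
(510, 170) [ 802. -148.  106.]
(480, 150) [2000.  430. -745.]
(500, 220) [ 806. -144.    3.]
```

Request:
{"name": "apply_moves", "arguments": {"deltas": "0 0 -7.1 0 0 0 255;0 0 -7.1 0 0 0 255;0 0 -7.1 0 0 0 255;0 0 -7.1 0 0 0 255;0 0 -7.1 0 0 0 255;0 0 -7.1 0 0 0 255;0 0 -7.1 0 0 0 255;0 0 -7.1 0 0 0 255;0 0 -7.1 0 0 0 255;0 0 -7.1 0 0 0 255;0 0 -7.1 0 0 0 255;0 0 0 -2.5 1 0 255;0 0 0 -2.5 1 0 255;0 0 0 -2.5 1 0 255;0 0 0 -2.5 1 0 255;0 0 0 -2.5 1 0 255;0 0 0 0 0 0 255"}}

```text
clock: 8.8
tcp_pos: [612.9, -60.0, 149.8]
orientation: [0.102, -3.137, -0.024]
wrist_force: [-0.8, 0.3, 0.9]
finger_gap: -0.2
```

```bash
python3 st.py
python3 - <<'E'
from h import *
im=imaging.get_image("side"); save(im,"d13",None,1.5)
print(arm.observe()["q"])
E
```

```text
clk 8.8 tcp [612.907 -59.992 149.792] z axis [-0.003  0.015 -1.   ] toolyaw(phi) deg 93.71486031697901
rel axis in tool: x -105.7425096086493 y 9.47937500565098 force tool [ 0.75   0.393 -0.91 ]
r 106.16657969995363 implied phi if contact rad -2.8007317732774046
[-0.12523248  0.51012979  1.70608764  0.01776194  0.93315812 -1.77172325]
```

View pics/d13.png

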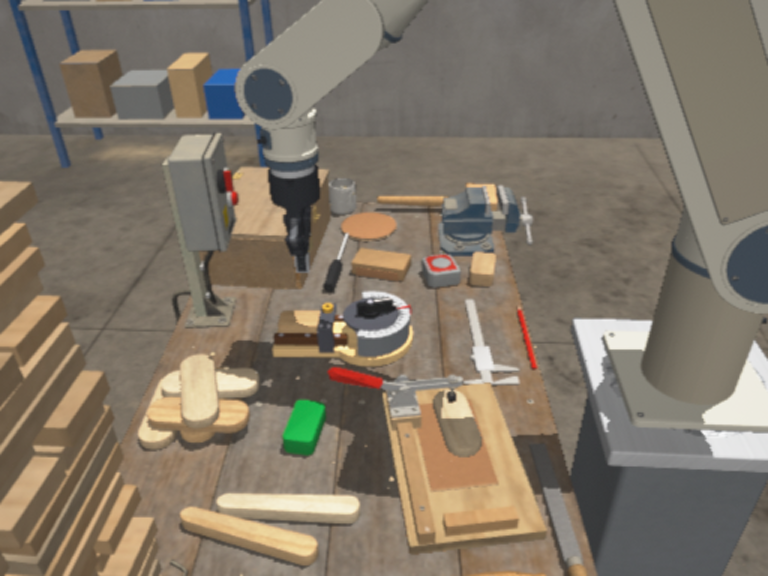

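Request:
{"name": "apply_moves", "arguments": {"deltas": "0 0 2 -2 -0.4 0 255;0 0 0 -2 -0.4 0 255;0 0 0 -1.6 -0.4 0 255;0 0 0 -0.8 0 0 255;0 0 0 0 0 0 255"}}

```text
clock: 9.27
tcp_pos: [671.4, -68.1, 146.3]
orientation: [0.05, -3.127, -0.025]
wrist_force: [-0.4, -0.4, -0.6]
finger_gap: 0.2
```

```bash
python3 st.py
python3 - <<'E'
from h import *
im=imaging.get_image("side"); save(im,"d14",(60,250,80,300),3.4)
im=imaging.get_image("wrist"); save(im,"w14",None,1.5)
E
```

```text
clk 9.2667 tcp [671.367 -68.103 146.255] z axis [-0.015  0.016 -1.   ] toolyaw(phi) deg 91.83935422079584
rel axis in tool: x -163.53006427717062 y 2.9856971087650015 force tool [ 0.423 -0.428  0.583]
r 163.57287911348803 implied phi if contact rad -2.9707301464420985
```

View pics/d14.png

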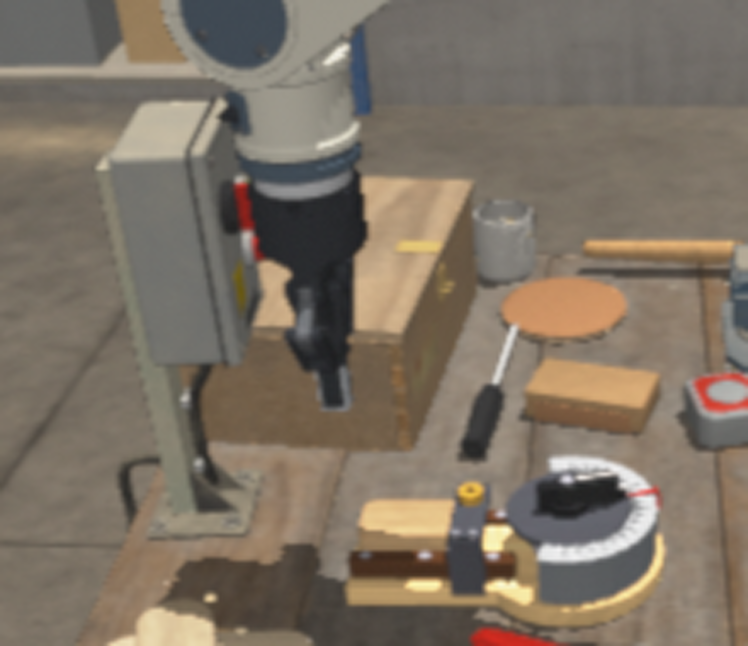

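View pics/w14.png

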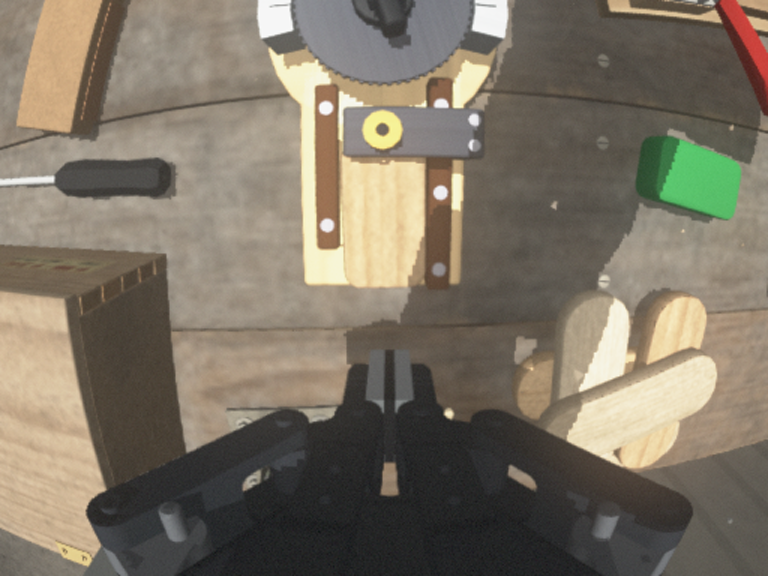

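Run:
```python
from h import *
np.set_printoptions(precision=0,suppress=True)
im=imaging.get_image("wrist")
A=np.array([508,-76.3]);u=np.array([np.cos(.03),np.sin(.03)])
for x,y,z in [(385,287,48),(350,280,48),(420,285,48),(305,284,18),(462,286,18)]:
    p=fat_z(im,((y+.5)/1.5-.5,(x+.5)/1.5-.5),z)[:2]-A; print(x,y,p@u,p@[-u[1],u[0]])
im=imaging.get_image("scene")
for x,y in [(520,235),(515,290),(535,215),(580,175),(540,260)]: print((x,y),at_d(im,(y/1.5,x/1.5)))
```

```text
385 287 157.01200404872142 1.9273429434404878
350 280 152.8781899570114 -17.675496815166962
420 285 155.90530726403838 21.619754232707727
305 284 163.03020132039993 -48.75598927958068
462 286 164.67781336108217 51.29713736585707
(520, 235) [ 657. -231.  121.]
(515, 290) [ 656. -240.   21.]
(535, 215) [ 708. -230.  120.]
(580, 175) [ 826. -247.  122.]
(540, 260) [ 653. -266.   96.]
```

Request:
{"name": "apply_moves", "arguments": {"deltas": "0.9 -0.9 0 -1.2 0 0 255;0 0 0 0 0 1.2 255;0 0 0 0 0 1.2 255;0 0 0 0 0 1.2 255;0 0 0 0 0 1.2 255;0 0 0 0 0 0 255"}}

```text
clock: 9.97
tcp_pos: [680.3, -67.2, 93.6]
orientation: [-0.05, 3.14, -0.002]
wrist_force: [-1.3, 0.0, -0.9]
finger_gap: 0.0
```

```bash
python3 st.py
```

```text
clk 9.9667 tcp [680.331 -67.239  93.552] z axis [ 0.001 -0.001 -1.   ] toolyaw(phi) deg 91.83751038045366
rel axis in tool: x -172.53238742771117 y 3.5311301455694037 force tool [1.304 0.071 0.917]
r 172.56859381275981 implied phi if contact rad -2.974652554236319
```

Request:
{"name": "apply_moves", "arguments": {"deltas": "0 0 0 -0.4 0 0.6 255;0 0 0 0 0 1 255;0 0 0 0 0 1 255;0 0 0 0 0 1.2 255;0 0 0 0 0 1.2 255;0 0 0 0 0 0.5 255;0 0 0 0 0 0 255"}}

```text
clock: 10.55
tcp_pos: [683.5, -67.2, 30.1]
orientation: [0.05, -3.139, 0.001]
wrist_force: [-0.3, 0.2, -0.1]
finger_gap: 0.2
```

```bash
python3 st.py; python3 look.py w15
```

```text
clk 10.55 tcp [683.463 -67.201  30.115] z axis [-0.002 -0.001 -1.   ] toolyaw(phi) deg 91.82413336787283
rel axis in tool: x -175.6631251966473 y 3.508502388892226 force tool [0.286 0.229 0.145]
r 175.6987062890479 implied phi if contact rad -2.97742393496083
10.6 [683.39 -67.19  30.43] [[-1.   -0.03 -0.  ]
 [-0.03  1.   -0.  ]
 [ 0.   -0.   -1.  ]] 0.6043348043467538 [-0.31  0.16 -0.96]
```

View pics/w15.png

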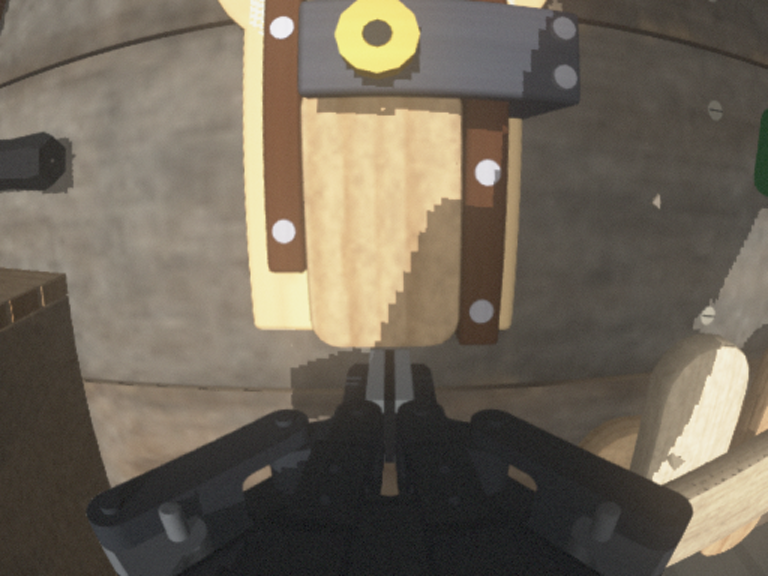

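Request:
{"name": "apply_moves", "arguments": {"deltas": "0 0 0 0.5 -0.1 0 255;0 0 0 0.5 0 0 255;0 0 0 0.5 0 0 255;0 0 0 0.5 0 0 255;0 0 0 0.5 0 0 255;0 0 0 0.5 0 0 255;0 0 0 0.5 0 0 255;0 0 0 0 0 0 255"}}

```text
clock: 11.27
tcp_pos: [646.1, -69.8, 33.5]
orientation: [-0.05, 3.139, -0.002]
wrist_force: [-0.1, 0.0, 0.2]
finger_gap: 0.1
```

```bash
python3 st.py; python3 look.py w16
```

```text
clk 11.2667 tcp [646.051 -69.812  33.504] z axis [ 0.002 -0.001 -1.   ] toolyaw(phi) deg 91.81873611021199
rel axis in tool: x -138.1870437268153 y 2.1031403216018125 force tool [ 0.068  0.042 -0.238]
r 138.20325074993022 implied phi if contact rad -2.9516027218132317
11.3167 [646.66 -69.86  33.65] [[-1.   -0.03  0.  ]
 [-0.03  1.   -0.  ]
 [-0.   -0.   -1.  ]] -0.3260185978439921 [ 0.31  0.71 -0.45]
```

View pics/w16.png

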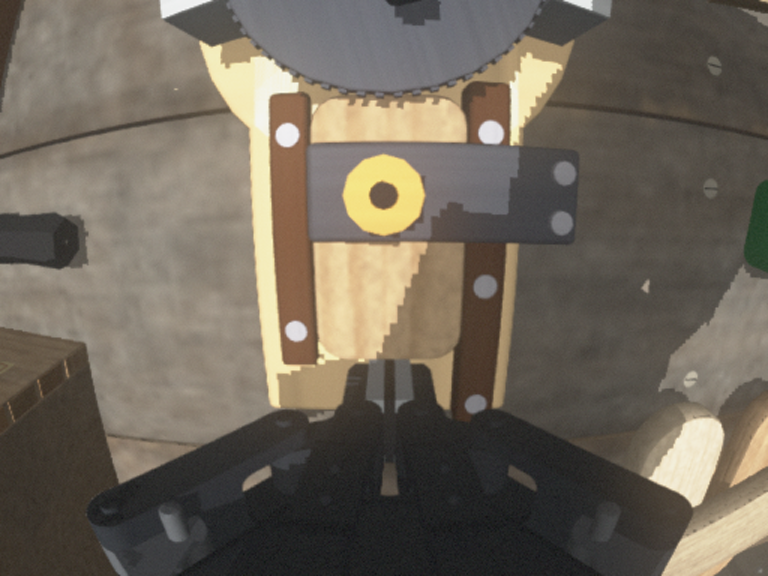

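Request:
{"name": "apply_moves", "arguments": {"deltas": "0 0 0 0.25 0 0.1 255;0 0 0 0.25 0 0.1 255;0 0 0 0.2 0 0 255;0 0 0 0.15 0 0 255"}}

```text
clock: 11.65
tcp_pos: [638.9, -70.2, 32.0]
orientation: [-0.05, 3.136, -0.002]
wrist_force: [0.4, -0.2, 0.3]
finger_gap: 0.1
```

```bash
python3 st.py
```

```text
clk 11.65 tcp [638.9   -70.205  31.962] z axis [ 0.005 -0.001 -1.   ] toolyaw(phi) deg 91.82098884663556
rel axis in tool: x -131.025655230674 y 1.9334989571183723 force tool [-0.43  -0.205 -0.25 ]
r 131.04143371332256 implied phi if contact rad -2.9441567134893853
```

Request:
{"name": "apply_moves", "arguments": {"deltas": "0 0 0 0.15 0 0 255;0 0 0 0.15 0 0 255;0 0 0 0.15 0 0 255"}}

```text
clock: 11.9
tcp_pos: [634.2, -70.4, 31.8]
orientation: [-0.05, 3.136, -0.003]
wrist_force: [-0.3, 0.4, -0.1]
finger_gap: 0.0
```

```bash
python3 st.py
```

```text
clk 11.9 tcp [634.225 -70.354  31.834] z axis [ 0.005 -0.002 -1.   ] toolyaw(phi) deg 91.82327813750891
rel axis in tool: x -126.34827836679791 y 1.9280240717552672 force tool [0.248 0.368 0.139]
r 126.36464818434501 implied phi if contact rad -2.9379844329131335
```

Request:
{"name": "apply_moves", "arguments": {"deltas": "0 0 0 0.12 0 0 255;0 0 0 0.12 0 0 255;0 0 0 0.12 0 0 255"}}

```text
clock: 12.15
tcp_pos: [631.2, -70.5, 32.1]
orientation: [-0.05, 3.134, -0.003]
wrist_force: [5.7, 0.3, 0.6]
finger_gap: -0.0
```

```bash
python3 st.py
```

```text
clk 12.15 tcp [631.248 -70.487  32.11 ] z axis [ 0.007 -0.002 -1.   ] toolyaw(phi) deg 91.82188667263213
rel axis in tool: x -123.36748495146486 y 1.8931176188538195 force tool [-5.697  0.124 -0.543]
r 123.38535094224915 implied phi if contact rad -2.93411632598814
```

Request:
{"name": "apply_moves", "arguments": {"deltas": "0 0 0 0.12 0 0 255;0 0 0 0.12 0 0 255"}}

```text
clock: 12.32
tcp_pos: [631.3, -70.6, 33.0]
orientation: [-0.05, 3.128, -0.003]
wrist_force: [4.5, 0.1, -0.1]
finger_gap: -0.1
```

```bash
python3 st.py
```

```text
clk 12.3167 tcp [631.276 -70.62   32.975] z axis [ 0.013 -0.002 -1.   ] toolyaw(phi) deg 91.8151036012904
rel axis in tool: x -123.38404241717419 y 1.7759522844579863 force tool [-4.537 -0.042  0.146]
r 123.40700669328673 implied phi if contact rad -2.9352322510641082
```

Request:
{"name": "apply_moves", "arguments": {"deltas": "0 0 0 -0.3 0 0 255;0 0 0 -0.6 0 0 255;0 0 0 -1 0 0 255;0 0 0 -0.8 0 -0.5 255;0 0 0 0 0 -1.2 255;0 0 0 0 0 -1.5 255;0 0 0 0 0 -2 255;0 0 0 0 0 -2 255;0 0 0 0 0 -2 255;0 0 0 0 0 -2 255;0 0 0 0 0 -1 255;0 0 0 0 0 0 255"}}

```text
clock: 13.32
tcp_pos: [657.6, -69.2, 163.8]
orientation: [-0.051, 3.139, -0.002]
wrist_force: [0.7, 0.3, 0.6]
finger_gap: 0.4
```

```bash
python3 st.py; python3 look.py w17
python3 - <<'E'
from h import *
im=imaging.get_image("wrist"); save(im,"w17b",(0,200,150,380),3)
im=imaging.get_image("scene"); save(im,"s17",(190,220,215,255),18)
save(im,"s17b",(140,260,180,320),5.5)
E
```

```text
clk 13.3167 tcp [657.643 -69.153 163.781] z axis [ 0.002 -0.002 -1.   ] toolyaw(phi) deg 91.86142158919802
rel axis in tool: x -149.79582848234105 y 2.282999909252836 force tool [-0.666  0.237 -0.581]
r 149.81363773954382 implied phi if contact rad -2.961990307245836
13.3667 [657.45 -69.13 162.94] [[-1.   -0.03  0.  ]
 [-0.03  1.   -0.  ]
 [-0.   -0.   -1.  ]] -0.17499542088062955 [ 0.66  0.45 -0.36]
```

View pics/w17b.png

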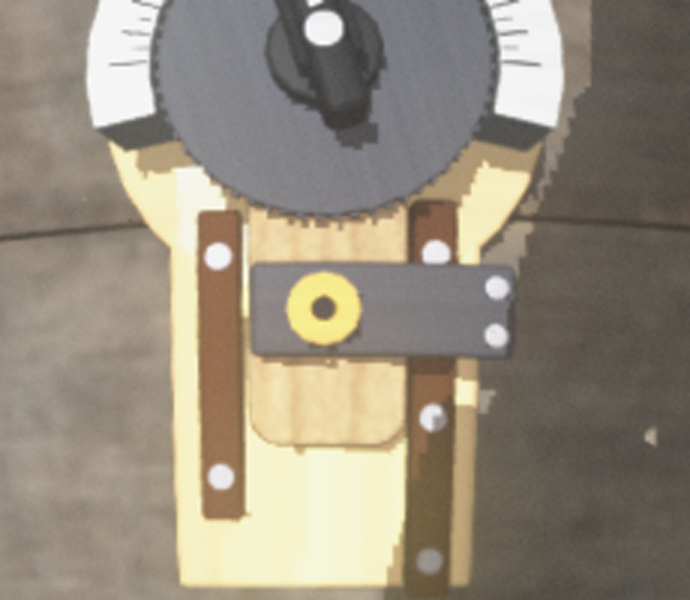

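View pics/s17.png

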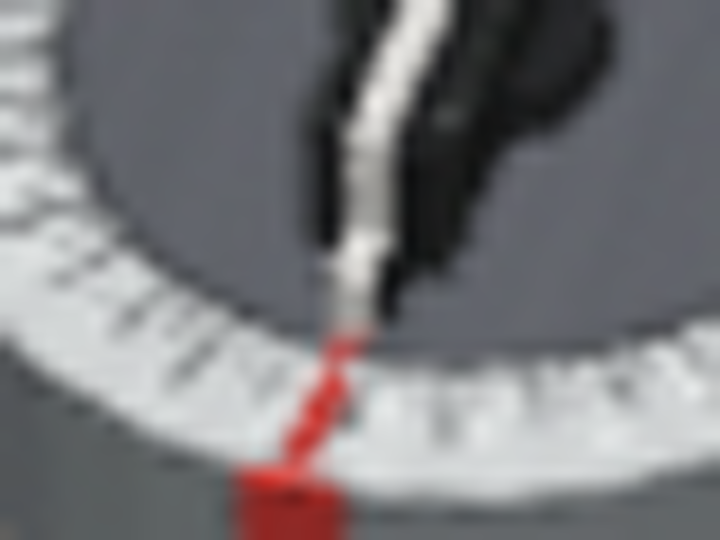

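View pics/s17b.png

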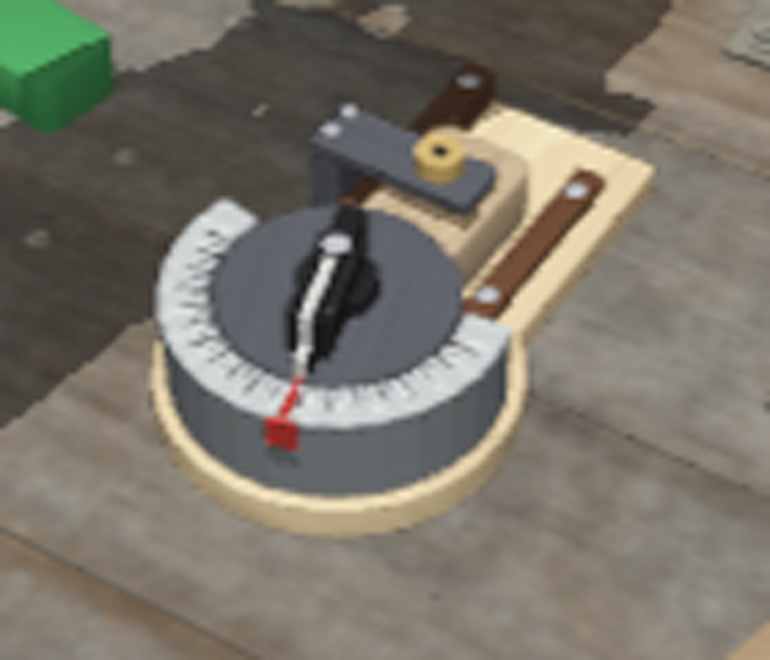

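Run:
```python
from h import *
im=imaging.get_image("wrist");A=np.array([508,-76.3]);u=np.array([np.cos(.03),np.sin(.03)])
p=fat_z(im,(147.3,258.8),48)[:2]-A; print(p@u)
print(arm.job_done(), arm.observe()["clock"])
```

```text
109.03179203077153
the job is handed in; nothing more can be done
the job is handed in; nothing more can be done
```

The dial is set to the red marker, the block is up against the stop disc, and the job is handed in. It took about 13.5 s of the 48 s allowed.

- **Dial:** I pushed the rubber face of the handle counter-clockwise with the closed fingertips, about 1.1 rad, without pinching it. From straight above, the index line sat within about 0.005 rad of the marker (roughly 0.307 against 0.31). The fixed scene camera showed the pointer and marker unchanged after the block was pushed.
- **Block:** I pushed it from its far end along the channel. It stopped at 5–6 N, and two further 1.2 mm pushes moved it no further. I then drew the fingers back and lifted them clear; the wrist force read under 1 N.
- **Check that did not quite agree:** the fingers stopped with the block's far end about 112 mm from the dial's axis, but the last picture put it at about 109 mm. I put the 3 mm down to calibration and the block's rounded edge; the firm stop is what I relied on. The contact with the disc is hidden under the dial, so I could not see it directly.
- **Left alone:** I sent nothing near the cork block or the tape measure, and saw no sign the marker moved. I did not measure the cork and tape again at the end.

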